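Index the dividing head to its next notch and clamp it

TASK

The small dividing head holds a loose brass wheel blank for the next marking. With a fingertip, press the spring plunger on the end of its arm fully in, keep it pressed while you turn the table one notch clockwise (seen from above), and let the plunger spring back fully up in that next notch; never turn the other way or on past that notch. Then push the clamp lever clockwise (seen from above) all the way to its stop, leaving the blank lying in its seat and everything else where it stands.

Things in the scene. Friction and masses are not known exactly. Their poses are not given: they have to be found in the camera images.
- head: The dividing head, fixed to the bench: round grey foot (120 mm across), column, steel index plate 130 mm across (52 to 60 mm above the bench) with 8 rim notches 45 degrees apart, and over it an aluminium table (92 mm across, top at 76 mm) that turns about the vertical through the origin. Origin: centre of the foot's underside; z up. At the start the table's arm points along -x.
- table (a joint): Table angle, rad: 0 at the start (locked in a notch), growing clockwise seen from above; the next notch is at 0.785, with 2.5 degrees of play. It turns only while the plunger is over 8 mm in; friction 0.05 N m, stays where left. The arm carries the plunger 80 mm from the table's axis, between two upright 10 mm posts (see plunger_top) by which a fingertip can push the table round.
- plunger (a joint): How far the plunger is pressed down, m: 0 = fully up (its dog locks in a notch), 0.012 = fully in. The spring takes about 3 N at first and 6.5 N fully in. Let go over a notch it springs to 0; let go between notches it stays about 0.008 in and jumps up when the table comes to a notch.
- plunger_top (a point): Centre of the top of the plunger's round steel button, 20 mm across; 92 mm above the bench when up, 80 mm when fully in. It goes round with the table. Two steel guard posts (tops at 110 mm) stand on the arm 27 mm to either side, across the arm, leaving 44 mm free between them; along the arm it is open.
- clamp (a joint): Angle of the clamp lever in rad, 0 to 0.5, growing clockwise seen from above, about the same vertical axis as the table (through the head's origin), under the index plate. It starts open, between 0 and 0.1; 0.5 is the stop (clamped). Friction about 0.12 N m (1 N at the knob), stays where it is left.
- clamp_knob (a point): Centre of the top of the upright black knob on the end of the clamp lever: knob 18 mm across, from 37 to 85 mm above the bench, 112 mm from the head's axis, outside the plunger arm's reach. It moves with the lever. Mind the upright wooden panel to the right of the head (280 mm high) and the lamp shade to its left (170 mm above the bench).
- wheel_blank: Brass wheel blank, a disc 34 mm across and 6 mm thick with a steel hub to 12 mm height, lying loose between six short brass pins (6 mm high) in the middle of the table. Origin: centre of its underside, 78 mm above the bench. It goes round with the table and must stay seated.
- oil_cup_near: Bystander: white oil cup, 28 mm across, 58 mm high with its stick; loose. Origin: centre of underside.
- vial_near: Bystander: amber vial with black cap, 30 mm across, 46 mm high; loose. Origin: centre of underside.
- loupe_near: Bystander: black eye loupe, 35 mm across, 31 mm high; loose. Origin: centre of underside.
- post_near: Bystander: black turned waisted holder, 36 mm across, 48 mm high; standing firm. Origin: centre of underside.
- tweezers_near: Bystander: short tweezers, 75 mm long, 10 mm high, lying loose. Origin: centre of underside.
Mind the look-alikes: they are no part of the job. What is shaped like the wheel_blank but black or purple is not meant.

How it is judged:
On the way, in this order (a step that is already met when the one before it is completed fails the run):
1. the plunger is pressed in at the starting notch (value of joint plunger above 0.0085 m and value of joint table between -0.15 and 0.15 rad), for 0.05 s.
2. the table is turned one notch clockwise and the plunger has sprung fully up in that notch, the clamp still open (value of joint table between 0.725 and 0.845 rad and value of joint plunger below 0.002 m and value of joint clamp below 0.3 rad), for 0.2 s.
At the end, for the whole second after the job is handed in: The table stands at the next notch clockwise (0.785 +- 0.06 rad) and at rest, the plunger is up (less than 2 mm in), the clamp lever is at its stop (over 0.45 rad), the blank lies flat in its seat (within 6 mm of the axis, at seat height) and no bystander has moved 20 mm (value of joint table between 0.725 and 0.845 rad and value of joint plunger below 0.002 m and value of joint clamp above 0.45 rad and z of wheel_blank in the frame of head below 0.082 m and horizontal distance between wheel_blank and head below 0.006 m and angle between wheel_blank's own z axis and vertical below 0.12 rad and velocity of joint table between -0.05 and 0.05 rad/s and distance of each of oil_cup_near, vial_near, loupe_near, tweezers_near from where it was at the start of the episode below 0.02 m); the robot touches nothing.
It fails at once if the table is turned the other way (value of joint table below -0.25 rad).
It fails at once if the table is turned on past the next notch (value of joint table above 1.1 rad).
It fails at once if the blank is lifted or carried out of its seat (z of wheel_blank in the frame of head above 0.088 m or horizontal distance between wheel_blank and head above 0.012 m).
It fails at once if a bystander is pushed away or lifted (distance of any of oil_cup_near, vial_near, loupe_near, tweezers_near from where it was at the start of the episode above 0.025 m).
It also fails if it takes over 58 s, if anything falls off the work surface, if the arm or the gripper's body presses on something with over 40 N, if the wrist force passes 120 N, or if a joint passes its speed limit or range.

ROBOT

A 6-joint arm with a two-finger parallel gripper is mounted at the origin on a cart in front of the work surface, level with it; the furniture and walls round the work are solid. World frame = base frame: x ahead of the robot, y to its left, z up, the work surface at z = 0. Lengths are in m, angles in rad, forces in N, time in s.
With the tool pointing down it reaches from about 0.325 to 0.75 m from the base axis. Payload 7.6 kg.
Tool frame: the origin (TCP) lies at the very end of the fingers, on their centre line; the grasp point (between the pads) lies 19 mm behind it; z points along the fingers, x is the direction in which the jaws open and shut, and the axes are right-handed (so a half turn about z gives the same grasp; the last joint's range is limited). The gripper opens to 85 mm and grips with 20 to 120 N. Pads are 22 mm wide; open, the fingers measure 114 mm over their backs; the gripper's body (76 mm by 85 mm) begins 54 mm behind the grasp point. The pads swing forward as they close: fully open they stand 13 mm farther back than shut.
Start: joints at [1.272, 0.052, 1.401, -0, 1.689, -0.07], TCP at [0.119, 0.511, 0.231] pointing down, gripper open.
Joint ranges: [-2.9, 2.9], [-0.91, 2.17], [0.12, 2.37], [-1.06, 4.2], [0.26, 2.73], [-2.93, 2.93]. Speed limits (rad/s): [2.57, 2.57, 3.01, 3.14, 3.14, 3.14].

INTERFACE

Orientations are given as a rotation vector (axis times angle).
In Python, from workcell import * gives the robot as it stands. Calls block until the motion is done:
- move_ptp(position, orientation): joint-space move of the TCP to a pose.
- move_straight(position, rot=None, v=0.15): straight line of the TCP; rot=None keeps the orientation; v is the mean speed in m/s.
- movej(angles): joint-space move.
- move_gripper(opening, grasp_force=None): opening from 0.0 (shut) to 1.0 (fully open); grasp_force is the grip in N (None keeps the last); returns when the fingers have stopped.
- sleep(seconds).
- ik(position, orientation): joint angles nearest the present ones, or None.
- state(): the state.
- get_image(name): name is "side" or "top"; returns the picture (420x560x3 uint8, red, green, blue); there is no depth.
- camera_params(name): a dict with "vfov" (degrees; the focal length in pixels is half the picture's height over the tangent of half this angle, whatever the lens; pixels are square), "cx", "cy" (the principal point, pixels), "distortion" ([k1, k2, p1, p2, k3] as OpenCV has them; the pictures are not rectified), "rvec" (rotation vector, rad) and "tvec" (3), from world to camera coordinates, as OpenCV has them. Camera axes: x right, y down, z forward; pixel columns grow to the right and rows downward; lengths in m; the calibration is good to about 2 mm. A picture is of the moment at which its call begins. camera_params takes no time and is no camera call.
A pose or a line that the arm cannot do raises MotionError and nothing moves.
- sign_off(): hands the job in, once; it reports no verdict.
The state is a dict: "t": time; "joint_pos": joint angles; "qd": joint speeds; "effort": joint torques, N m; "tcp_pos": TCP position; "tool_rot": TCP orientation; "force": force on the tool from outside, world axes, zero at the start; "wrist_torque": the same for the moment, N m; "opening": opening from 0.0 (shut) to 1.0 (fully open).
Only numpy, scipy, OpenCV 4.12 (cv2) and the standard library are available. Lean on these libraries where they do the work, as an engineer would, in place of code of your own. Each camera call takes 0.05 s, during which the arm holds its last target. There are 200 camera calls.

## Working session

There is one attempt and no reset: what is moved stays moved. The work goes in short steps, each a Python script; the robot and the scene stay as the last script left them, time stands still between calls to the robot, and variables do not carry over. Pictures are saved under pics/ and viewed, about 8 in all and at most 12, crops included, and the job is handed in when it is done.

```bash
mkdir -p pics; python3 - <<'E'
from workcell import *
import cv2
for n in("side","top"):
    cv2.imwrite(f"pics/{n}0.png",cv2.resize(get_image(n)[:,:,::-1],None,fx=1.4,fy=1.4,interpolation=cv2.INTER_CUBIC)); print(n,camera_params(n))
print(state())
E
```

```text
side {'vfov': 47.286667734315685, 'cx': 273.08283376210414, 'cy': 206.7755379775472, 'distortion': array([-0.06241904,  0.        ,  0.        ,  0.        ,  0.        ]), 'rvec': array([ 0.94198145, -2.69501682,  0.75401592]), 'tvec': array([0.55539543, 0.20801123, 0.79678021])}
top {'vfov': 57.19014816893337, 'cx': 280.16748729778885, 'cy': 211.3042387359094, 'distortion': array([-0.02925833,  0.        ,  0.        ,  0.        ,  0.        ]), 'rvec': array([ 2.19211513, -2.22698781,  0.02557983]), 'tvec': array([0.17058067, 0.52263665, 0.9384923 ])}
{'t': 0.1, 'joint_pos': array([ 1.27172840e+00,  5.27706101e-02,  1.40162267e+00,  7.73833481e-06,
        1.68858246e+00, -7.02783634e-02]), 'qd': array([-5.53921706e-04, -1.18912705e-03, -3.78590095e-03,  2.07026072e-03,
        1.98635432e-04,  9.68716882e-05]), 'effort': array([ 8.22939237e-04, -3.82581854e+01, -3.60987282e+01, -1.19029710e-04,
        4.73152235e-03,  2.18331627e-05]), 'tcp_pos': array([0.11895607, 0.51107537, 0.23055857]), 'tool_rot': array([ 2.45988106e+00,  1.95287346e+00, -1.79856361e-03]), 'force': array([-0.78020703,  0.95195032, -0.22001723]), 'wrist_torque': array([-0.02353779,  0.03936361, -0.01248051]), 'opening': 0.9962117202266675}
```

View pics/top0.png

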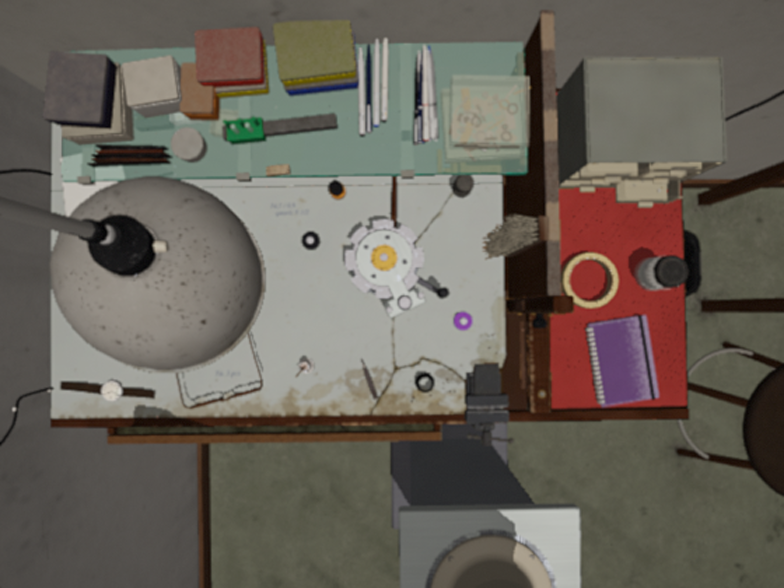

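View pics/side0.png

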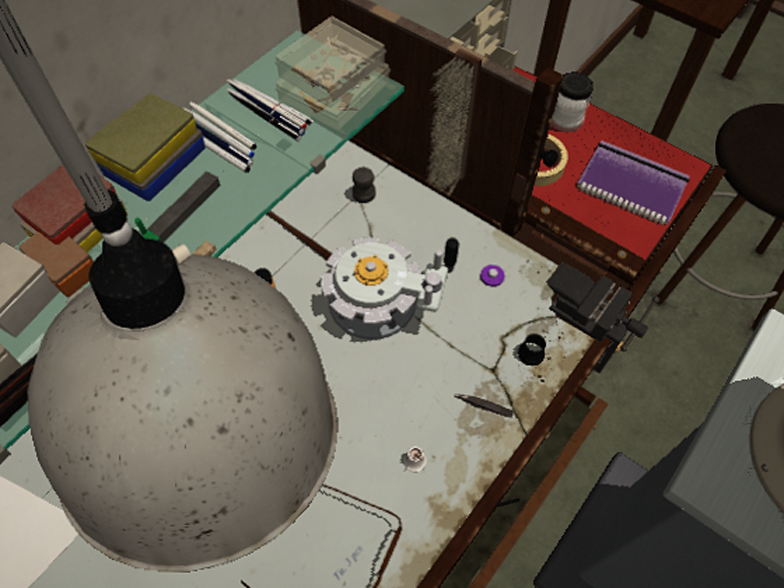

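Top view, scaled 1.4x:
- Head centre is about (383,258), with the arm and plunger at (404,302).
- The black knob is at (443,292).
- The orange/brass blank is on the table. The purple disc at (462,320) and the black one at (311,240) are the look-alikes.

Next, an enlarged crop of each view to confirm these and get exact pixels.

```bash
cat > h.py <<'E'
from workcell import *
import cv2, numpy as np
def cam(n):
    p=camera_params(n); f=210/np.tan(np.radians(p['vfov'])/2)
    K=np.array([[f,0,p['cx']],[0,f,p['cy']],[0,0,1.]]); return K,p['distortion'],p['rvec'],p['tvec']
def proj(n,P):
    K,d,r,t=cam(n); return cv2.projectPoints(np.float64(P).reshape(-1,1,3),r,t,K,d)[0][:,0]
def back(n,uv,z):
    K,d,r,t=cam(n); R=cv2.Rodrigues(r)[0]
    q=cv2.undistortPoints(np.float64(uv).reshape(-1,1,2),K,d)[:,0]
    D=np.c_[q,np.ones(len(q))]@R; C=-R.T@t
    return C+D*((z-C[2])/D[:,2])[:,None]
def crop(n,c,name,w=100,h=75,s=8,img=None):
    im=get_image(n)[:,:,::-1] if img is None else img
    u,v=int(c[0]-w//2),int(c[1]-h//2)
    cv2.imwrite(name,cv2.resize(im[v:v+h,u:u+w],None,fx=s,fy=s,interpolation=cv2.INTER_CUBIC)); print(name,"origin",u,v,"scale",s)
E
python3 - <<'E'
from h import *
crop("top",(290,192),"pics/t1.png"); crop("side",(278,203),"pics/s1.png",w=114,h=85,s=7)
E
```

```text
pics/t1.png origin 240 155 scale 8
pics/s1.png origin 221 161 scale 7
```

View pics/t1.png

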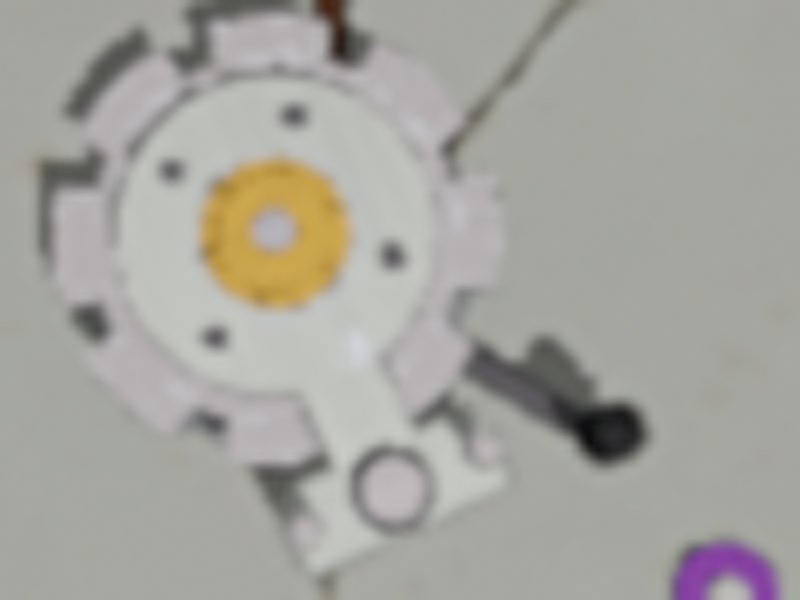

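View pics/s1.png

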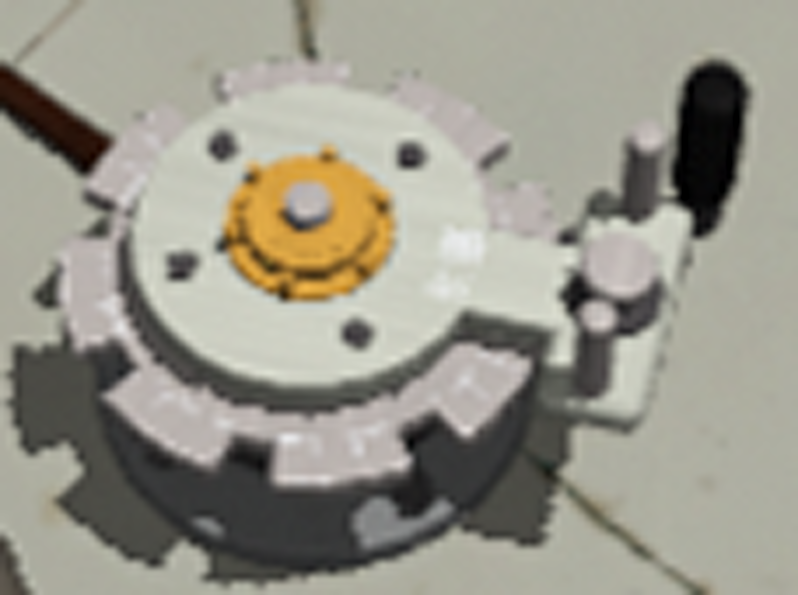

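Both crops agree: the brass blank with its steel hub is on the table. In the top crop the button is at (393,489), the posts at (485,445) and (305,530), and the knob at (610,432). In the side crop they are at (620,260), (650,135), (598,318) and (715,85).

```bash
python3 - <<'E'
from h import *
T=lambda a,o,s:(np.array(a,float)+.5)/s-.5+o
names=["hub","button","postR","postL","knob"]; z=[.090,.092,.11,.11,.085]
t=T([(273,230),(393,489),(485,445),(305,530),(610,432)],(240,155),8)
s=T([(308,203),(620,260),(650,135),(598,318),(715,88)],(221,161),7)
for n,a,b,zz in zip(names,t,s,z):
    A=back("top",[a],zz)[0];B=back("side",[b],zz)[0]; print(n,A[:2].round(4),B[:2].round(4))
    globals()[n]=(A+B)[:2]/2
for n in("button","knob","postR","postL"):
    d=globals()[n]-hub; print(n,np.hypot(*d),np.degrees(np.arctan2(d[1],d[0])))
print(hub)
E
```

```text
hub [0.5862 0.1758] [0.5869 0.1783]
button [0.5132 0.1435] [0.5146 0.1445]
postR [0.5246 0.1186] [0.5245 0.1202]
postL [0.5022 0.168 ] [0.5029 0.1708]
knob [0.5283 0.0821] [0.5291 0.0829]
button 0.07980068938680492 -155.50430659102958
knob 0.11082959365051576 -121.45867114260354
postR 0.0846465560536147 -137.06612709247594
postL 0.08431929574543168 -174.80237513263094
[0.58652735 0.17705667]
```

```bash
cat >> h.py <<'E'
C=np.array([.5865,.177]); A0=np.radians(-155.8)
def rv(phi): return np.pi*np.array([np.cos(phi/2),np.sin(phi/2),0])
def at(th,z,r=.08): return np.array([*(C+r*np.array([np.cos(th),np.sin(th)])),z])
def rep(*m):
    s=state(); print(*m,"t",round(s['t'],2),"tcp",s['tcp_pos'].round(4),"F",s['force'].round(2))
E
python3 - <<'E'
from h import *
for z in(0,.05,.1,.15,.2): print(z,back("top",[(485/1.4,235/1.4),(505/1.4,330/1.4)],z)[:,:2].round(3).tolist(),back("side",[(318,136),(430/1.4,170/1.4)],z)[:,:2].round(3).tolist())
move_straight([.095,.40,.231],v=.25); move_gripper(0.0)
ph=A0+np.pi
move_ptp([.40,.12,.231],rv(ph)); rep()
move_ptp(at(A0,.15),rv(ph)); rep()
move_straight(at(A0,.10),v=.1); rep("above")
for z in(.094,.09,.085): move_straight(at(A0,z),v=.03); rep(z)
crop("top",(290,192),"pics/t2.png"); crop("side",(278,193),"pics/s2.png",w=114,h=85,s=7)
E
```

```text
0 [[0.63, -0.004], [0.462, -0.035]] [[0.624, -0.043], [0.666, -0.062]]
0.05 [[0.624, 0.005], [0.464, -0.025]] [[0.602, -0.007], [0.642, -0.025]]
0.1 [[0.617, 0.014], [0.466, -0.015]] [[0.58, 0.029], [0.617, 0.012]]
0.15 [[0.61, 0.023], [0.469, -0.004]] [[0.558, 0.065], [0.593, 0.05]]
0.2 [[0.604, 0.031], [0.471, 0.006]] [[0.537, 0.101], [0.568, 0.087]]
t 3.11 tcp [0.3998 0.1206 0.231 ] F [0.52 0.77 0.49]
t 3.73 tcp [0.513  0.1448 0.1504] F [0.73 0.15 0.65]
above t 4.38 tcp [0.5138 0.1443 0.101 ] F [-0.22 -0.16  1.05]
0.094 t 4.73 tcp [0.5135 0.1442 0.0939] F [-0.73  0.2  -0.29]
0.09 t 5.02 tcp [0.514  0.1443 0.0905] F [1.56 0.47 2.81]
0.085 t 5.33 tcp [0.5139 0.1443 0.0853] F [2.59 0.45 3.88]
pics/t2.png origin 240 155 scale 8
pics/s2.png origin 221 151 scale 7
```

View pics/s2.png

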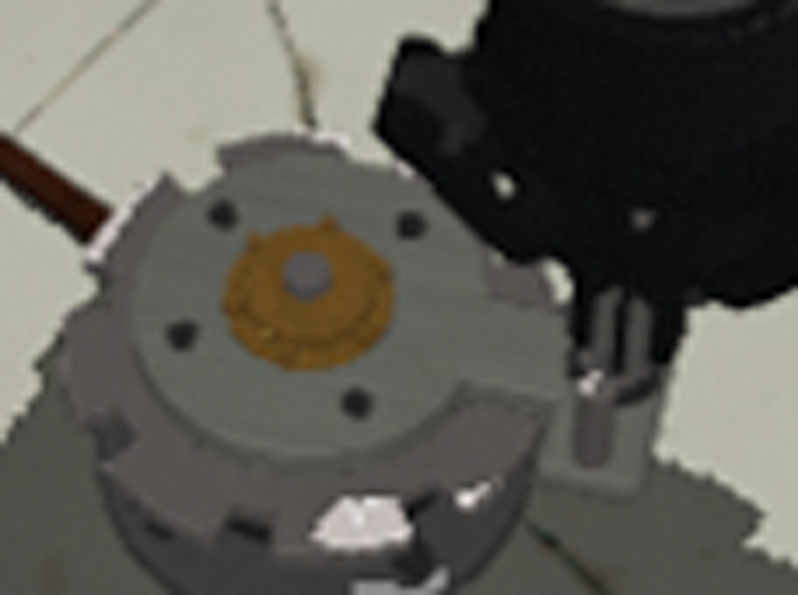

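The finger is on the button between the posts and the blank is seated. Next I press fully in, turn the table and measure the angle from the table's dark holes.

```bash
python3 - <<'E'
from h import *
move_straight(at(A0,.0805),v=.02); sleep(.3); rep("in")
if state()['tcp_pos'][2]>.0825: raise SystemExit
for i in range(1,16):
    a=A0-np.radians(3*i); move_straight(at(a,.0805),rv(a+np.pi),v=.03)
    if i%3==0: rep(3*i)
crop("top",(280,190),"pics/t3.png",w=100,h=75)
crop("side",(278,193),"pics/s3.png",w=114,h=85,s=7)
E
```

```text
in t 6.11 tcp [0.5139 0.1443 0.081 ] F [1.88 0.75 6.04]
9 t 6.98 tcp [0.5096 0.1563 0.081 ] F [1.94 0.76 5.75]
18 t 7.86 tcp [0.5073 0.1686 0.081 ] F [0.78 0.95 6.13]
27 t 8.73 tcp [0.5069 0.1811 0.081 ] F [2.09 0.08 5.95]
36 t 9.61 tcp [0.5084 0.1935 0.0809] F [0.83 0.56 6.74]
45 t 10.48 tcp [0.5118 0.2055 0.0808] F [0.83 0.86 5.46]
pics/t3.png origin 230 153 scale 8
pics/s3.png origin 221 151 scale 7
```

View pics/s3.png

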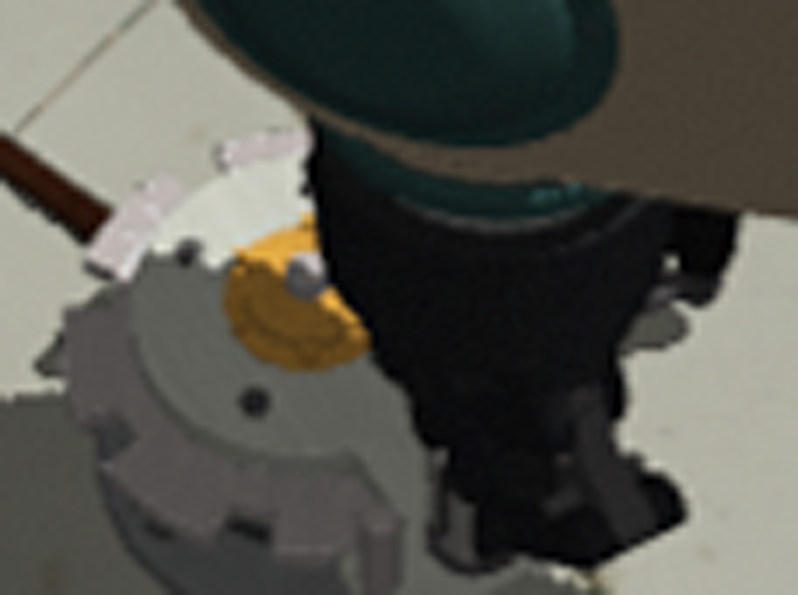

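The table turned with the finger. Two holes are visible, at (255,400) and (188,252); before the turn the holes in this crop were at (357,402), (183,335), (222,213) and (410,225).

```bash
python3 - <<'E'
from h import *
def ang(p):
    q=back("side",(np.array(p,float)+.5)/7-.5+np.array((221,151)),.076)[:,:2]-np.array([.5869,.1783])
    return np.degrees(np.arctan2(q[:,1],q[:,0])).round(1),np.hypot(*q.T).round(4)
print(ang([(357,402),(183,335),(222,213),(410,225)])); print(ang([(255,400),(188,252)]))
E
```

```text
(array([151.2,  55.1, -12.1, -98.5]), array([0.0319, 0.0333, 0.0362, 0.0352]))
(array([103.9,  11.7]), array([0.0317, 0.0352]))
```

The holes turned 47.3° and 43.4°, mean about 45°, so the table is in the notch. I release the plunger straight up.

```bash
python3 - <<'E'
from h import *
a=A0-np.radians(45)
for z in(.086,.090,.094): move_straight(at(a,z),v=.03); rep(z)
move_straight(at(a,.16),v=.12)
# behind the knob: safe height, away from the head
move_straight([.43,.11,.17],rv(np.radians(-20)),v=.25); sleep(.3); rep()
crop("top",(285,192),"pics/t4.png"); crop("side",(278,203),"pics/s4.png",w=114,h=85,s=7)
E
python3 -c "
import cv2,numpy as np
a=cv2.resize(cv2.imread('pics/t4.png'),(400,300));b=cv2.resize(cv2.imread('pics/s4.png'),(400,300));cv2.imwrite('pics/c4.png',cv2.resize(np.hstack([a,b]),(800,300)))"
```

```text
0.086 t 10.92 tcp [0.5117 0.2054 0.0863] F [1.53 0.47 4.63]
0.09 t 11.2 tcp [0.5115 0.2055 0.09  ] F [-0.1  -0.19  4.12]
0.094 t 11.48 tcp [0.5114 0.2053 0.0936] F [0.11 0.46 0.46]
t 13.13 tcp [0.4302 0.1105 0.1696] F [0.49 0.05 0.83]
pics/t4.png origin 235 155 scale 8
pics/s4.png origin 221 161 scale 7
```

View pics/c4.png

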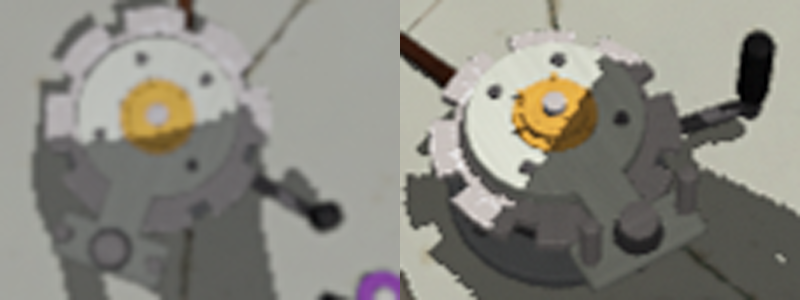

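The plunger followed the finger up: 4.1 N at z = 90 mm, then nothing at 94 mm. The table sits one notch on and the blank is seated. Now the clamp knob, pushing until the stop gives a force rise.

```bash
python3 - <<'E'
from h import *
tk=np.radians(-121.5); s0=tk+np.radians(14); R=.112
move_straight(at(s0,.17,R),rv(s0+np.pi),v=.15); sleep(.2)
f0=state()['force']; rep("over")
move_straight(at(s0,.055,R),v=.08); rep("down")
if np.linalg.norm(state()['force']-f0)>6: raise SystemExit("contact")
for i in range(1,40):
    a=s0-np.radians(1.2*i)
    move_straight(at(a,.055,R),rv(a+np.pi),v=.025)
    f=state()['force']-f0; ft=-(f[0]*np.sin(a)-f[1]*np.cos(a))
    if i%4==0 or ft>5: print(round(np.degrees(a),1),"ft",round(ft,2))
    if ft>9: break
rep("end")
move_straight(at(a+np.radians(6),.055,R),v=.04); move_straight(at(a+np.radians(6),.17,R),v=.12)
move_straight([.40,.05,.22],v=.25); sleep(.3); rep()
im=get_image("top"); cv2.imwrite("pics/t5f.png",im[:,:,::-1])
crop("top",(285,192),"pics/t5.png"); crop("side",(278,203),"pics/s5.png",w=114,h=85,s=7)
a=cv2.resize(cv2.imread('pics/t5.png'),(400,300));b=cv2.resize(cv2.imread('pics/s5.png'),(400,300))
c=np.hstack([a,b]);d=im[100:310,30:430,::-1];e=get_image("side")[100:310,80:480,::-1]
cv2.imwrite('pics/c5.png',np.vstack([c,np.hstack([d,e])]))
E
```

```text
over t 15.2 tcp [0.5527 0.0702 0.1701] F [ 0.27  0.43 -0.57]
down t 16.79 tcp [0.5532 0.0702 0.0556] F [ 0.68  0.71 -0.69]
-112.3 ft 0.56
-117.1 ft 0.27
-121.9 ft 0.62
-126.7 ft -0.17
-131.5 ft -0.24
-136.3 ft 0.15
-137.5 ft 9.6
end t 23.04 tcp [0.5051 0.0999 0.0552] F [ 6.15 -7.19 -2.92]
t 25.57 tcp [0.4002 0.0502 0.2192] F [-0.45  0.94 -0.05]
pics/t5.png origin 235 155 scale 8
pics/s5.png origin 221 161 scale 7
```

View pics/c5.png

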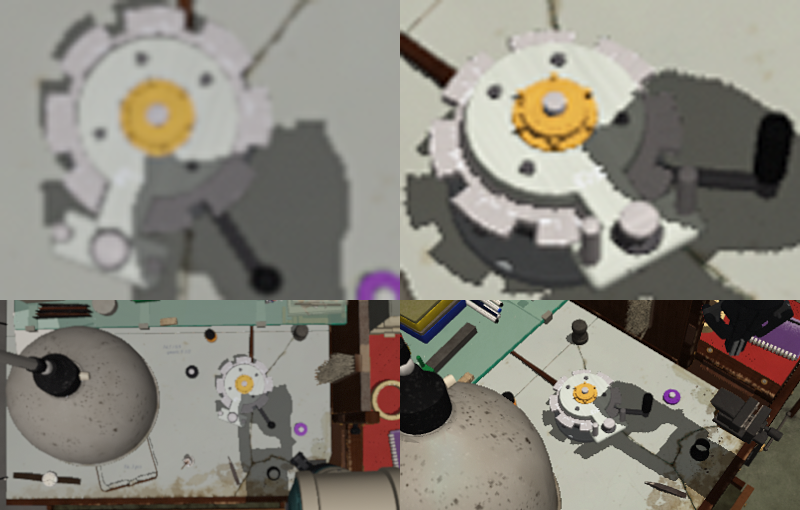

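The knob swung to (265,280) in the top crop, the table and plunger are unchanged, the blank is seated and the bystanders stand where they were. The sharp force rise at -137.5° is the stop.

```bash
python3 - <<'E'
from h import *
k=back("top",[(np.array([530,560])+.5)/8-.5+np.array((235,155))],.085)[0,:2]-C
print("knob deg",np.degrees(np.arctan2(k[1],k[0])),np.hypot(*k))
rep(); sign_off()
E
```

```text
knob deg -147.0872787331787 0.11147778239811296
t 25.77 tcp [0.4001 0.0501 0.2198] F [ 0.31 -0.59 -0.25]
the job is handed in; nothing more can be done
```

The job is done and handed in at 25.8 s of the 58 s allowed. No verdict is reported back, so what follows rests on my own measurements.

- **Plunger and table:** I pressed the plunger to about 11 mm at about 6 N and swept the table 45° clockwise with the button held. Two of the table's holes measured 47.3° and 43.4° of turn, mean about 45°. The plunger followed the finger all the way up in the new notch, still giving 4 N at 2 mm in and none above.
- **Clamp:** I pushed the knob clockwise until the force jumped from under 1 N to 9.6 N. The knob moved from -121.5° to about -147°, which is 0.45 to 0.46 rad from its unknown start between 0 and 0.1 rad. I took the force jump as the stop, because the angle alone doesn't settle it.
- **Last pictures:** The blank lies in its seat, the table and plunger arm are unchanged after the clamp push, and the arm is clear. No bystander looked moved, but I judged that by eye, and the arm partly hides one corner of the top view.

No check failed. The only disagreement was the 4° spread between the two hole angles, which is reading error in the picture.

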